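Close the sealed shipping case evenly

ROBOT

A 6-joint arm with a two-finger parallel gripper is mounted at the origin on the work surface; the furniture and walls round the work are solid. World frame = base frame: x ahead of the robot, y to its left, z up, the work surface at z = 0. Lengths are in m, angles in rad, forces in N, time in s.
With the tool pointing down it reaches from about 0.375 to 0.975 m from the base axis. Payload 3.8 kg.
Tool frame: the origin (TCP) lies midway between the tips of the shut fingers; the grasp point (between the pads) lies 19 mm behind it; z points along the fingers, y is the line along which they close (so a half turn about z gives the same grasp; the last joint's range is limited). The gripper opens to 88 mm and grips with 3 to 60 N. Pads are 18 mm wide; open, the fingers measure 123 mm over their backs; the gripper's body (75 mm by 187 mm) begins 45 mm behind the grasp point.
Start: joints at [1.156, 0.264, 1.604, -0, 1.274, -0.037], TCP at [0.249, 0.627, 0.239] pointing down, gripper open.
Joint ranges: [-2.63, 2.63], [-0.94, 2.18], [0.31, 2.57], [-1.31, 4.45], [0, 2.66], [-2.55, 2.55]. Speed limits (rad/s): [2.57, 2.57, 3.14, 3.14, 3.14, 3.14].

INTERFACE

Orientations are given as a rotation vector (axis times angle).
In Python, from cell import manip, imaging, close_job gives the robot as it stands (manip), with the cameras (imaging) and the job as plain functions. Calls block until the motion is done:
- manip.move_pose(position, orientation): joint-space move of the TCP to a pose.
- manip.move_linear(position, rate=0.15, rot=None): straight line of the TCP; rot=None keeps the orientation; rate is the mean speed in m/s.
- manip.set_joints(angles): joint-space move.
- manip.set_gripper(opening, force=None): finger opening in m; force is the grip in N (None keeps the last); returns when the fingers have stopped.
- manip.dwell(seconds).
- manip.inverse_kinematics(position, orientation): joint angles nearest the present ones, or None.
- manip.state(): the state.
- imaging.capture(name): name is "scene" or "top"; returns a dict with "image" (400x640x3 uint8, blue, green, red), "z_map" (400x640 float32, m along the optical axis (not along the pixel's ray), 0 where there is no reading), "intrinsics" (3x3 intrinsics, pixels), "position" and "orientation" of the camera in the world. Camera axes: x right, y down, z forward; pixel columns grow to the right and rows downward; lengths in m; the calibration is good to about 2 mm. A picture is of the moment at which its call begins.
A pose or a line that the arm cannot do raises manip.IKError and nothing moves.
- close_job(): hands the job in; it is judged then, once.
The state is a dict: "clock": time; "joint_pos": joint angles; "joint_velocities": joint speeds; "tau": joint torques, N m; "tool_pos": TCP position; "tcp_rot": TCP orientation; "contact_force": force on the tool from outside, world axes, zero at the start; "moment": the same for the moment, N m; "gripper_width": finger opening in m; "grasp_force": force on a finger pad.
Only numpy, scipy, OpenCV 4.12 (cv2) and the standard library are available. Lean on these libraries where they do the work, as an engineer would, in place of code of your own. Each camera call takes 0.05 s, during which the arm holds its last target. There are 200 camera calls.

TASK

Tighten the four T-handles on the shipping case's lid so that it comes down evenly on its seal, in two passes: first turn each handle clockwise half way, its bar pointing at the raised ticks, then, once all four are half way, turn each one on to its stop. In both passes go crisscross: start with any handle, go next to the one diagonally opposite, then do the other diagonal pair. Do not move or topple the jar standing on the lid, the glue stick or the stamp beside the case.

Things in the scene. Friction and masses are not known exactly. Their poses are not given: they have to be found in the camera images.
- case: shipping case fixed on the table: grey tub under an aluminium lid 170 (case x) x 215 (case y) mm, lid top flat at 60 mm height, no handle on it. Origin under its centre on the table, z up, x points away from the robot to within 20 degrees, long side along y. Four equal black T-handles stand on the lid at x = -50/+50, y = -75/+75 mm.
- case_top (a point): centre of the lid's upper face, axes as the case
- handle_near_left (a joint): turn of the near left T-handle, rad, growing clockwise seen from above. 0: loosest, bar along case x (short side); 0.785: half way, bar points at two short dark raised ticks on the lid; 1.571: hard stop, fully tight, bar along case y (long side), beside two small round studs. It starts 0 to 0.25, turns against about 0.1 N m of friction and stays where it is left.
- handle_near_left_grip (a point): centre of the near left T-handle's bar, on its turning axis, nearer the robot, left (+y); 88 mm above the table. The bar is 70 mm long, 14 mm wide, 24 mm high (76 to 100 mm above the table) with flat sides; a thin stem is under it. The point's x axis runs along the bar, z up.
- handle_near_right (a joint): turn of the near right T-handle, rad, growing clockwise seen from above. 0: loosest, bar along case x (short side); 0.785: half way, bar points at two short dark raised ticks on the lid; 1.571: hard stop, fully tight, bar along case y (long side), beside two small round studs. It starts 0 to 0.25, turns against about 0.1 N m of friction and stays where it is left.
- handle_near_right_grip (a point): centre of the near right T-handle's bar, on its turning axis, nearer the robot, right (-y); 88 mm above the table. The bar is 70 mm long, 14 mm wide, 24 mm high (76 to 100 mm above the table) with flat sides; a thin stem is under it. The point's x axis runs along the bar, z up.
- handle_far_right (a joint): turn of the far right T-handle, rad, growing clockwise seen from above. 0: loosest, bar along case x (short side); 0.785: half way, bar points at two short dark raised ticks on the lid; 1.571: hard stop, fully tight, bar along case y (long side), beside two small round studs. It starts 0 to 0.25, turns against about 0.1 N m of friction and stays where it is left.
- handle_far_right_grip (a point): centre of the far right T-handle's bar, on its turning axis, farther from the robot, right (-y); 88 mm above the table. The bar is 70 mm long, 14 mm wide, 24 mm high (76 to 100 mm above the table) with flat sides; a thin stem is under it. The point's x axis runs along the bar, z up.
- handle_far_left (a joint): turn of the far left T-handle, rad, growing clockwise seen from above. 0: loosest, bar along case x (short side); 0.785: half way, bar points at two short dark raised ticks on the lid; 1.571: hard stop, fully tight, bar along case y (long side), beside two small round studs. It starts 0 to 0.25, turns against about 0.1 N m of friction and stays where it is left.
- handle_far_left_grip (a point): centre of the far left T-handle's bar, on its turning axis, farther from the robot, left (+y); 88 mm above the table. The bar is 70 mm long, 14 mm wide, 24 mm high (76 to 100 mm above the table) with flat sides; a thin stem is under it. The point's x axis runs along the bar, z up.
- parts_jar: bystander: round screw-lid pot, 47 mm across, 55 mm high, standing loose on the lid between the handles (top 115 mm above the table); origin under its centre
- glue_stick: bystander: glue stick standing on the table close to the case's left (+y) end, 28 mm across, 86 mm high; origin under its centre
- stamp: bystander: wooden rubber stamp standing on the table close to the case's right (-y) end, base 18x46 mm, round handle 18 mm across on top, 58 mm high; origin under its centre

How it is judged:
On the way:
1. all four handles stand about half way (0.55 to 1.05 rad) at the same time (value of joint handle_near_left between 0.55 and 1.05 rad and value of joint handle_near_right between 0.55 and 1.05 rad and value of joint handle_far_right between 0.55 and 1.05 rad and value of joint handle_far_left between 0.55 and 1.05 rad), for 0.2 s.
At the end, for the whole second after the job is handed in: all four handles are at their stops (over 1.45 of 1.571 rad) and still; jar, glue stick and stamp stand where they were, within 25 mm, upright (value of joint each of handle_near_left, handle_near_right, handle_far_right, handle_far_left above 1.45 rad and velocity of joint each of handle_near_left, handle_near_right, handle_far_right, handle_far_left below 0.05 rad/s and distance of each of parts_jar, glue_stick, stamp from where it was at the start of the episode below 0.025 m and angle between each of parts_jar, glue_stick, stamp's own z axis and vertical below 0.3 rad); the robot touches nothing.
It fails at once if a handle goes well past half way (1.1 rad) while another has not had its first pass (below 0.55 rad) (value of joint any of handle_near_left, handle_near_right, handle_far_right, handle_far_left above 1.1 rad and value of joint any of handle_near_left, handle_near_right, handle_far_right, handle_far_left below 0.55 rad).
It fails at once if first pass not crisscross: two neighbouring handles half way (over 0.55 rad) while the two across from them are still loose ((value of joint each of handle_near_left, handle_near_right above 0.55 rad and value of joint each of handle_far_right, handle_far_left below 0.55 rad) or (value of joint each of handle_near_right, handle_far_right above 0.55 rad and value of joint each of handle_far_left, handle_near_left below 0.55 rad) or (value of joint each of handle_far_right, handle_far_left above 0.55 rad and value of joint each of handle_near_left, handle_near_right below 0.55 rad) or (value of joint each of handle_far_left, handle_near_left above 0.55 rad and value of joint each of handle_near_right, handle_far_right below 0.55 rad)).
It fails at once if second pass not crisscross: two neighbouring handles turned home (over 1.2 rad) while the two across from them are not ((value of joint each of handle_near_left, handle_near_right above 1.2 rad and value of joint each of handle_far_right, handle_far_left below 1.2 rad) or (value of joint each of handle_near_right, handle_far_right above 1.2 rad and value of joint each of handle_far_left, handle_near_left below 1.2 rad) or (value of joint each of handle_far_right, handle_far_left above 1.2 rad and value of joint each of handle_near_left, handle_near_right below 1.2 rad) or (value of joint each of handle_far_left, handle_near_left above 1.2 rad and value of joint each of handle_near_right, handle_far_right below 1.2 rad)).
It fails at once if a bystander is shoved more than 25 mm or toppled (tilted over 0.3 rad) (distance of any of parts_jar, glue_stick, stamp from where it was at the start of the episode above 0.025 m or angle between any of parts_jar, glue_stick, stamp's own z axis and vertical above 0.3 rad).
It also fails if it takes over 72 s, if anything falls off the work surface, if the arm or the gripper's body presses on something with over 40 N, if the wrist force passes 120 N, or if a joint passes its speed limit or range.

## Working session

There is one attempt and no reset: what is moved stays moved. The work goes in short steps, each a Python script; the robot and the scene stay as the last script left them, time stands still between calls to the robot, and variables do not carry over. Pictures are saved under pics/ and viewed, at most 10 in all, crops included, and the job is handed in when it is done.

```bash
mkdir -p pics; ls
python3 - <<'E'
from cell import manip, imaging, close_job
import cv2,numpy as np
for n in("top","scene"):
    c=imaging.capture(n); cv2.imwrite(f"pics/{n}0.png",c["image"]); np.savez(f"{n}0.npz",**c)
    print(n,c["intrinsics"].tolist(),c["position"],c["orientation"])
print(manip.state())
E
```

```text
cell.py
pics
top [[387.225839394986, 0.0, 317.7974344387607], [0.0, 387.225839394986, 199.19850760585445], [0.0, 0.0, 1.0]] [0.37802711 0.02397321 0.94134859] [-2.12883175  2.12454043 -0.13137717]
scene [[477.1380735426549, 0.0, 315.8313642798972], [0.0, 477.1380735426549, 201.90481819122084], [0.0, 0.0, 1.0]] [ 0.16673753 -0.43384091  0.7461866 ] [-2.32340976  0.74536733 -0.2743813 ]
{'clock': 0.1, 'joint_pos': array([ 1.15609333e+00,  2.64649063e-01,  1.60525628e+00,  1.45145089e-05,
        1.27370341e+00, -3.69017376e-02]), 'joint_velocities': array([ 0.00038052, -0.00079787, -0.00295573, -0.00097543,  0.00146216,
       -0.00123937]), 'tau': array([-3.53534761e-04, -5.03624296e+01, -3.58068109e+01,  7.30309635e-02,
        2.35339865e-02, -5.07718437e-05]), 'tool_pos': array([0.24872716, 0.62679927, 0.23752171]), 'tcp_rot': array([-5.89844737e-01, -3.08524833e+00,  3.08115646e-03]), 'contact_force': array([ 0.44736099,  0.41325347, -0.50416366]), 'moment': array([ 0.03141482, -0.01160164,  0.00916163]), 'grasp_force': 0.0, 'gripper_width': 0.0877845916699959}
```

View pics/top0.png

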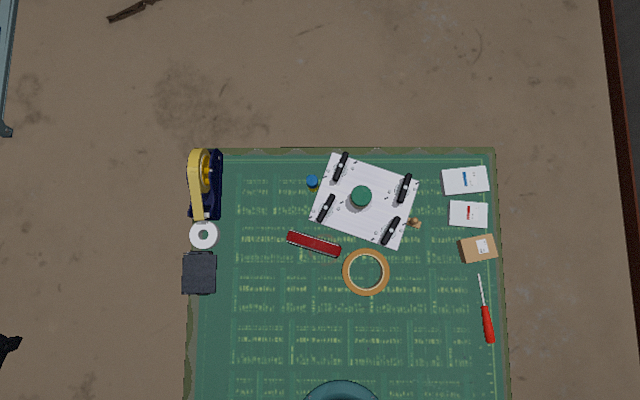

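View pics/scene0.png

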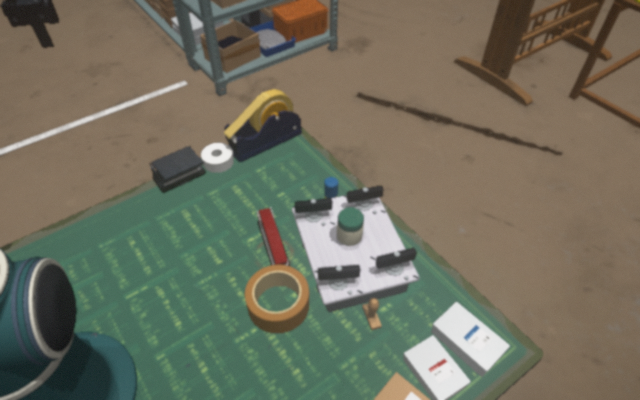

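The top view shows the lid centred near (365,200). The handles are at about (341,166), (326,208), (404,188) and (391,231), the jar at (361,196), the glue stick at (312,181) and the stamp at (414,222). Next I'll get positions from the depth map.

```bash
cat > vis.py <<'E'
import numpy as np,cv2
from scipy.spatial.transform import Rotation as R
def cloud(c):
    K=c["intrinsics"];v,u=np.mgrid[:400,:640];z=c["z_map"]
    P=np.stack([(u-K[0,2])/K[0,0]*z,(v-K[1,2])/K[1,1]*z,z],-1)
    return P@R.from_rotvec(c["orientation"]).as_matrix().T+c["position"]
def bars(c):
    P=cloud(c);im=c["image"];h=P[...,2]
    roi=np.zeros(h.shape,bool);roi[140:260,295:430]=1
    m=(h>.085)&(h<.112)&(im.max(-1)<80)&roi&(c["z_map"]>0)
    n,l,s,cc=cv2.connectedComponentsWithStats(m.astype(np.uint8))
    out=[]
    for i in range(1,n):
        if s[i,4]<40: continue
        p=P[l==i]
        q=p[:,:2]; 
        (cx,cy),(w,hh),_=r=cv2.minAreaRect((q*1000).astype(np.float32))
        d=q-q.mean(0);a=np.linalg.eigh(d.T@d)[1][:,1];a=a*np.sign(a[0])
        out.append((cx/1000,cy/1000,np.median(p[:,2]),np.arctan2(a[1],a[0]),w,hh,s[i,4]))
    return out
E
python3 - <<'E'
import numpy as np,cv2
from vis import *
c=np.load("top0.npz");
for b in bars(c):print(np.round(b,4))
P=cloud(c)
for u,v in[(361,196),(312,181),(412,222),(417,224),(364,222),(380,170),(365,270)]:print(u,v,P[v,u].round(4))
im=c["image"][140:260,290:440];cv2.imwrite("pics/crop0.png",cv2.resize(im,None,fx=5,fy=5,interpolation=cv2.INTER_CUBIC))
E
```

```text
[ 5.84000e-01  1.60000e-03  1.00000e-01 -3.92100e-01  1.37684e+01
  6.88105e+01  1.68000e+02]
[ 5.34700e-01 -1.39500e-01  1.00100e-01 -3.50900e-01  1.41687e+01
  6.92584e+01  1.83000e+02]
[ 4.90000e-01  3.41000e-02  9.98000e-02 -5.05100e-01  1.30629e+01
  6.89951e+01  1.64000e+02]
[ 4.41000e-01 -1.06400e-01  1.00000e-01 -5.31100e-01  1.40438e+01
  6.95726e+01  1.89000e+02]
361 196 [ 0.5132 -0.0429  0.1177]
312 181 [0.5524 0.0641 0.0876]
412 222 [ 0.4632 -0.1629  0.056 ]
417 224 [ 0.4627 -0.184   0.0117]
364 222 [ 0.4625 -0.0535  0.0614]
380 170 [ 0.5841 -0.0926  0.0583]
365 270 [ 0.3537 -0.0595  0.0024]
```

View pics/crop0.png

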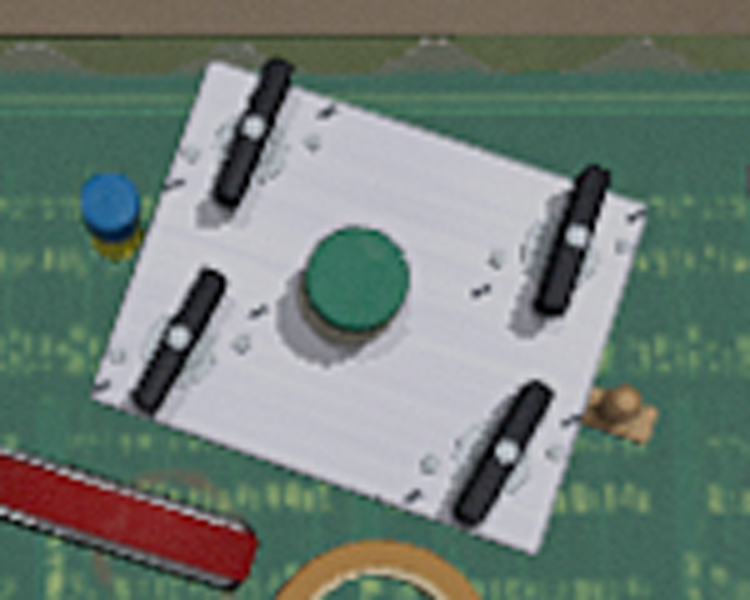

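The crop shows four bars near their loose position, and the depth fit puts the case yaw at about -0.335 rad. The jar and the bystanders are more than 50 mm from every turning axis. I'll do the first handle now and time it.

```bash
cat > act.py <<'E'
import numpy as np
from cell import manip, imaging, close_job
from vis import *
PSI=-0.335
H=dict(NL=(.490,.0341,.170),FR=(.5347,-.1395,.016),NR=(.441,-.1064,.196),FL=(.584,.0016,.057))
def rot(turn):
    t=np.pi+PSI-turn   # tool x yaw
    return np.pi*np.array([np.cos(t/2),np.sin(t/2),0])
ZG,ZH=.072,.15
def turn(n,a,b,steps=2,hover=ZH):
    x,y,_=H[n]
    t0=manip.state()["clock"]
    manip.move_pose([x,y,hover],rot(a))
    manip.set_gripper(.04)
    manip.move_linear([x,y,ZG],rate=.12)
    manip.set_gripper(0,force=40)
    s=manip.state();w=s["gripper_width"]
    for r in np.linspace(a,b,steps+1)[1:]: manip.move_pose([x,y,ZG],rot(r))
    s=manip.state();rv=R.from_rotvec(s["tcp_rot"]).as_matrix()[:,0]
    ang=(PSI-np.arctan2(rv[1],rv[0]))%np.pi
    manip.set_gripper(.04)
    manip.move_linear([x,y,ZH],rate=.15)
    print(n,"w",round(w,4),"turn",round(ang,3),"F",s["contact_force"].round(1),"M",s["moment"].round(2),"t",round(t0,1),round(manip.state()["clock"],1),flush=True)
E
python3 - <<'E'
from act import *
print(cloud(np.load("top0.npz"))[140:300,180:225,2].max())
print([manip.inverse_kinematics([H[n][0],H[n][1],ZG],rot(a)) is not None for n in H for a in(0,.8,1.6)])
manip.move_pose([.49,.0341,.24],rot(H["NL"][2]))
turn("NL",H["NL"][2],.80)
c=imaging.capture("scene");cv2.imwrite("pics/s1.png",cv2.resize(c["image"][150:330,230:450],None,fx=3,fy=3))
E
```

```text
0.9413485934357197
[True, True, True, True, True, True, True, True, True, True, True, True]
NL w 0.0134 turn 0.798 F [0.1 2.8 6.2] M [ 0.44  0.05 -0.12] t 2.4 7.0
```

View pics/s1.png

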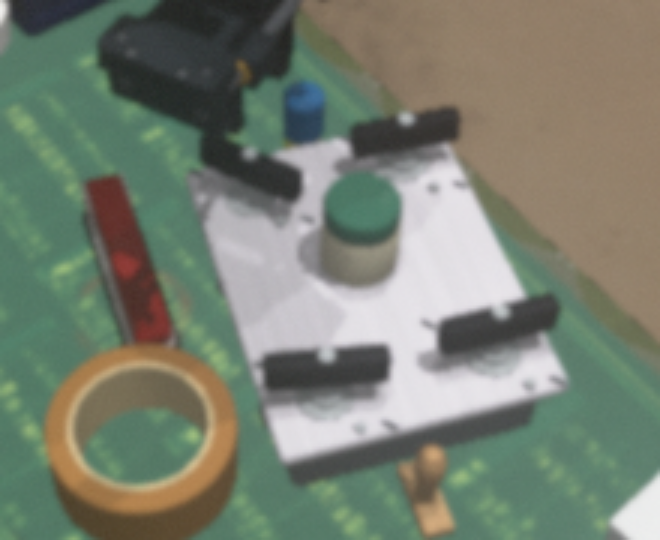

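The near left bar at (250,165) now points at its ticks, and the jar, glue stick and stamp are still standing where they were. One handle takes about 4.6 s. I'll finish the first pass.

Run:
```python
from act import *
for n in("FR","NR","FL"): turn(n,H[n][2],.80)
manip.move_pose([.45,.25,.25],rot(.8))
c=imaging.capture("top")
for b in bars(c):print(np.round(b[:4],3),"turn",round((PSI-b[3])%np.pi,3))
cv2.imwrite("pics/t2.png",cv2.resize(c["image"][140:260,290:440],None,fx=5,fy=5))
```

```text
FR w 0.0137 turn 0.798 F [-0.8 -1.2  6.6] M [-0.19  0.24 -0.06] t 7.0 11.7
NR w 0.0138 turn 0.798 F [-3.  -3.7  6.4] M [-0.69  0.58 -0.11] t 11.7 15.9
FL w 0.0135 turn 0.795 F [-0.6  2.5  5.7] M [ 0.38  0.06 -0.17] t 15.9 20.3
[ 0.584  0.002  0.1   -1.129] turn 0.794
[ 0.535 -0.14   0.1   -1.121] turn 0.786
[ 0.49   0.034  0.1   -1.137] turn 0.802
[ 0.441 -0.107  0.1   -1.13 ] turn 0.795
```

View pics/t2.png

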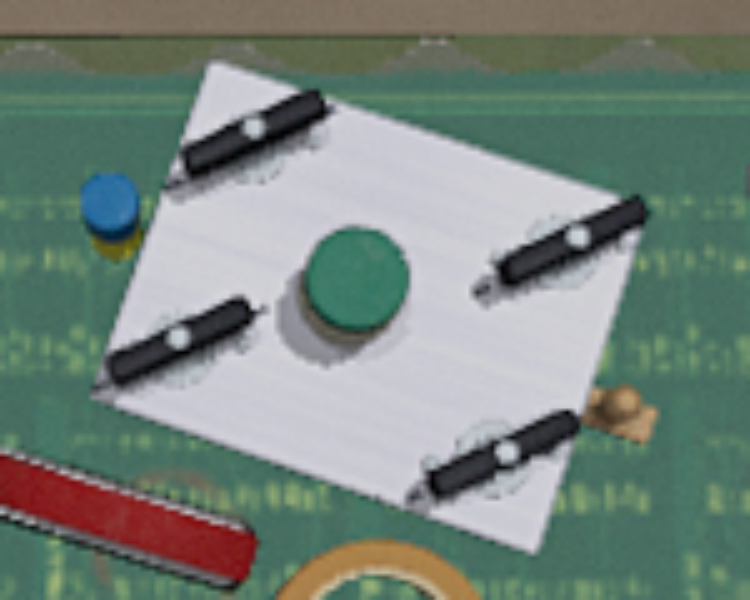

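All four bars now point at their ticks (turns 0.79 to 0.80 rad), and the bystanders haven't moved. Starting the second pass.

Run:
```python
from act import *
manip.move_pose([.49,.0341,.2],rot(.8))
for n in("NL","FR","NR","FL"): turn(n,.80,1.58)
manip.move_pose([.45,.25,.25],rot(.8))
c=imaging.capture("top")
for b in bars(c):print(np.round(b[:4],3),"turn",round((PSI-b[3])%np.pi,3))
cv2.imwrite("pics/t3.png",cv2.resize(c["image"][140:260,290:440],None,fx=5,fy=5))
print(manip.state()["clock"])
```

```text
NL w 0.0139 turn 1.576 F [-2.   0.6  7.1] M [-0.02  0.44  0.08] t 22.4 26.4
FR w 0.0133 turn 1.577 F [-2.1 -0.4  4.6] M [-0.17  0.35  0.03] t 26.4 31.1
NR w 0.0135 turn 1.579 F [-4.5 -1.9  5.7] M [-0.39  0.82  0.14] t 31.1 35.5
FL w 0.0137 turn 1.575 F [0.2 0.4 5.3] M [ 0.08  0.14 -0.01] t 35.5 39.9
[5.850e-01 1.000e-03 1.000e-01 1.234e+00] turn 1.572
[ 0.535 -0.14   0.1    1.234] turn 1.573
[0.491 0.035 0.1   1.226] turn 1.58
[ 0.441 -0.107  0.1    1.245] turn 1.561
41.1083
```

View pics/t3.png

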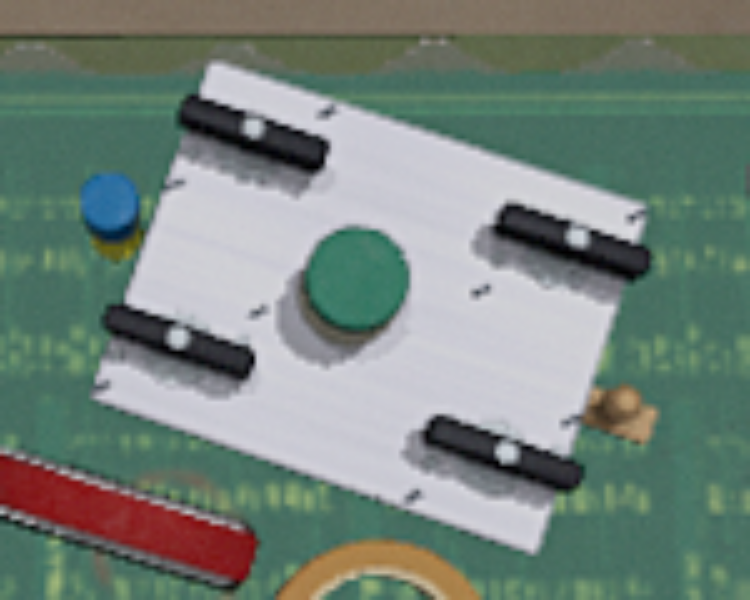

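All four bars lie along the long side at their stops (1.56 to 1.58 rad). The bystanders are unmoved and the arm is clear, so I'm handing in.

```bash
python3 -c "
from cell import manip, imaging, close_job
print(close_job())"
```

```text
the job is handed in; nothing more can be done
None
```

The job is handed in at about 41 s: all four T-handles were turned crisscross in two passes, half way and then to their stops (1.56 to 1.58 rad in the last picture), and the jar, glue stick and stamp were not moved.

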